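# Serve a dog biscuit with the tongs

## Robot

A 7-joint arm with a two-finger parallel gripper is mounted at the origin on the work surface. World frame = base frame: x ahead of the robot, y to its left, z up, the work surface at z = 0. Lengths are in m, angles in rad, forces in N, time in s.
With the tool pointing down it reaches from about 0.425 to 0.875 m from the base axis. Payload 4.7 kg.
Tool frame: the origin (TCP) lies at the very end of the fingers, on their centre line; the grasp point (between the pads) lies 19 mm behind it; z points along the fingers, y is the line along which they close (so a half turn about z gives the same grasp; the last joint's range is limited). The gripper opens to 87 mm and grips with 3 to 60 N. Pads are 19 mm wide; open, the fingers measure 117 mm over their backs; the gripper's body (75 mm by 190 mm) begins 51 mm behind the grasp point.
Start: joints at [-1.188, 0.321, -0.07, 1.45, 0.023, 1.371, -0.057], TCP at [0.234, 0.606, 0.223] pointing down, gripper open.
Joint ranges: [-2.86, 2.86], [-0.3, 2.09], [-1.38, 1.24], [0.06, 2.45], [-1.56, 4.7], [0.09, 2.05], [-2.69, 2.69]. Speed limits (rad/s): [2.57, 2.57, 3.14, 3.14, 3.14, 3.14, 3.14].

## Interface

Orientations are given as a unit quaternion [x, y, z, w].
In Python, from cell import bot gives the robot as it stands.
- The arm moves only by the tool carry_out, never from a script. Its argument "motion" is one flat list of numbers, 4 for each row, row after row: the shift along the tool's x, y, z in mm, then the turn about the tool's z in degrees. In form: [tx, ty, tz, twist, tx, ty, tz, twist, ...]. A call has 1 to 12 rows; each row shifts and turns the commanded pose from where the row before left it, along the tool's axes as they then stand; what a row does not reach is not made up. A row lasts 1/10 s, in which the tool goes at most 50 mm and 8.59 degrees, less where a joint would pass 70% of its speed; a pose out of reach is approached as far as the arm can. A call is refused whole if a number of a shift passes 50 or a number of a turn 8.59, either way. A call with a gripper value outside its range is refused whole. "jaw" is the finger opening in mm, from 0 to 87, set as the call begins (left out, the last holds). The fingers move at their own pace and stop on an object; "force" is the grip in N (left out, the last holds). Time passes only in rows, so rows that do not move let the fingers close. It gives the time, the measured TCP pose, the force, the opening and the grip force at its end, in the units of the state.
- bot.read_state(): the state, without advancing time (a new reading comes with each control period).
- bot.read_camera(name): name is "scene" or "top" or "wrist"; returns a dict with "pixels" (420x560x3 uint8, red, green, blue), "range_z" (420x560 float32, m along the optical axis (not along the pixel's ray), 0 where there is no reading), "fx", "fy", "cx", "cy" (pixels), "position" and "rotation" of the camera in the world. Camera axes: x right, y down, z forward; pixel columns grow to the right and rows downward; lengths in m; the calibration is good to about 2 mm. The wrist camera is an equidistant fisheye: a pixel r from the principal point sees the ray r / f radians off the axis. A picture is of the moment at which its call begins.
- bot.job_done(): hands the job in; it is judged then, once.
The state is a dict: "clock": time; "q": joint angles; "qd": joint speeds; "joint_efforts": joint torques, N m; "tool_pos": TCP position; "ee_rot": TCP orientation; "contact_force": force on the tool from outside, world axes, zero at the start; "wrist_torque": the same for the moment, N m; "gripper_width": opening from 0.0 (shut) to 1.0 (fully open); "gripper_force": force on a finger pad.
Only numpy, scipy, OpenCV 4.12 (cv2) and the standard library are available. Lean on these libraries where they do the work, as an engineer would, in place of code of your own. Each camera call takes 0.05 s, during which the arm holds its last target. There are 200 camera calls.

## Task

Pick up the feed scoop by its handle, tip all three biscuits out of it into the terracotta bowl, and stand the scoop upright on the bench again, clear of the bowl, and let go of it. Then take the spring tongs from their cradle, close them on any one of the biscuits in the bowl and lift it, leaving the other two in the bowl; finish still holding the biscuit steady in the tongs, at least 15 cm above the bench. Never touch the biscuits with the gripper's own fingers, and leave the tub, the brush and the nail clipper where they are.

Things in the scene. Friction and masses are not known exactly. Their poses are not given: they have to be found in the camera images.
- bowl: low round terracotta bowl, does not move; outside diameter 218 mm at the foot and 254 mm at the rim, rim 30 mm above the bench, wall 8 mm, flat inner floor (202 mm across) 7 mm above the bench. Origin: centre of the underside
- scoop: loose flat-bottomed aluminium feed scoop, 130 g. Pan 110 mm long (x), 84 mm wide (y), 3 mm sheet, side walls 42 mm, back wall 46 mm high; blue handle at +x; open mouth at -x, where the floor runs up at 8 degrees for 33 mm to the lip. Origin: underside centre of the pan, z up when it stands. Biscuits slide out over the lip when tipped mouth-down some 45 degrees or more (friction varies)
- scoop_handle (a point): point to grip on the scoop's handle: a straight blue bar along x, 16 mm wide, 20 mm tall and 100 mm long, its centre line 35 mm above the scoop's underside; the point lies on that line, 92 mm from the scoop's origin and 37 mm behind the back wall. Axes as the scoop's
- scoop_lip (a point): middle of the scoop's pouring lip, 88 mm from the scoop's origin towards -x and 6 mm above its underside
- biscuit0: pale cream dog biscuit, a hard 28 mm cube with slightly rounded edges, 18 g (varies); origin at its centre, axes along its edges. It starts in the scoop and may come to lie on any face
- biscuit1: pale cream dog biscuit, a hard 28 mm cube with slightly rounded edges, 18 g (varies); origin at its centre, axes along its edges. It starts in the scoop and may come to lie on any face
- biscuit2: pale cream dog biscuit, a hard 28 mm cube with slightly rounded edges, 18 g (varies); origin at its centre, axes along its edges. It starts in the scoop and may come to lie on any face
- cradle: dark wooden cradle, does not move: a 130 x 90 mm base (12 mm thick) with two uprights, each 12 mm thick and 80 mm wide (y), 45 mm either side of the centre along x, tops 70 mm above the bench; the tongs lie across the uprights and the 78 mm between them is free for fingers. Origin: centre of the underside; x along the tongs
- tongs: loose spring tongs, 110 g, 220 mm long, lying level in the cradle, tips towards +x; two steel arms that close along y about an upright hinge 90 mm behind the origin; green pads outside the arms to squeeze. Beyond the pads the arms bend down to flat tip plates. Origin: midway between the arms at the pads' middle, level with the pads' lower edge (12 mm below their mid-height); z up
- tongs_pads (a point): point between the green pads, at the middle of their length (70 mm) and height (24 mm), close to the balance point; grip across the pads here, along y. Over the outside they are 57 mm apart open and 40 mm with a biscuit held square (arms then parallel). The spring opens them: about 2 N to begin closing, 5 N to reach 40 mm
- tongs_tips (a point): midway between the two tip plates of the open tongs: 110 mm ahead (+x) of the tongs' origin and 45 mm below it. Each plate is 26 mm long (x), 20 mm tall (lower edge 55 mm below the tongs' origin), 3 mm thick; the gap between them is 66 mm open and 28 mm when the arms are parallel, shrinking about 2.2 mm for each 1 mm that the pads are squeezed
- tongs_squeeze (a joint): angle of the tongs' moving arm (rad): 0 = sprung open, 0.19 = arms parallel with 28 mm between the tip plates, 0.30 = shut as far as they go
- tub: bystander: pale plastic tub with blue lid, 98 x 138 x 89 mm, origin at the underside centre; must stay where it is
- brush: bystander: red grooming brush about 200 mm long, lying on its black bristles; must stay where it is
- clipper: bystander: steel nail clipper about 115 mm long; must stay where it is
Mind the look-alikes: they are no part of the job. Leave any blue look-alike of the biscuit0 alone.

How it is judged:
By the outcome, as a careful person would: the job done as asked, in the order asked, and still so for the second after the job is handed in, while the arm keeps its last pose, push and grip.
It also fails if it takes over 72 s, if anything falls off the work surface, if the arm or the gripper's body presses on something with over 40 N, if the wrist force passes 120 N, or if a joint passes its speed limit or range.

## Working session

There is one attempt and no reset: what is moved stays moved. The work goes in short steps, Python scripts to look and compute and a tool call to move; the robot and the scene stay as the last step left them, time stands still between calls to the robot, and variables do not carry over. Pictures are saved under pics/ and viewed, at most 10 in all, crops included, and the job is handed in when it is done.

Besides the shell and the picture viewer there is one more tool, called after "Request:" as a command line: name --argument value ..., lists and objects as JSON in quotes. carry_out: Moves the arm, as the interface text tells. Its arguments: {"type":"object","properties":{"motion":{"type":"array","items":{"type":"number"}},"jaw":{"type":"number"},"force":{"type":"number"}},"required":["motion"]}

```bash
ls; mkdir -p pics
python3 - <<'E'
from cell import bot
import cv2,numpy as np
print(bot.read_state())
for n in("scene","top"):
    d=bot.read_camera(n); np.savez(f"pics/{n}.npz",**d)
    cv2.imwrite(f"pics/{n}0.png",cv2.resize(d["pixels"][:,:,::-1],(800,600)))
    print(n,d["fx"],d["fy"],d["cx"],d["cy"],d["position"],d["rotation"])
E
```

```text
pics
{'clock': 0.0, 'q': array([-1.18793362,  0.32178515, -0.070057  ,  1.45169056,  0.02262783,
        1.37078112, -0.0568712 ]), 'qd': array([-8.00099778e-04, -6.53120326e-04,  5.25359973e-04,  6.13252714e-05,
       -4.25471689e-04,  5.88050562e-04,  9.80431526e-05]), 'joint_efforts': array([ 3.02434291e-04, -4.91294003e+01, -4.03856384e-01, -3.12529135e+01,
       -6.40573818e-02,  4.35344561e-02,  1.59770711e-04]), 'tool_pos': array([0.23417245, 0.60575818, 0.22147807]), 'ee_rot': array([ 1.83319184e-01,  9.83052997e-01, -9.33102016e-04, -1.05394719e-04]), 'contact_force': array([0.43655789, 1.01035696, 0.41944823]), 'wrist_torque': array([-0.0155064 ,  0.0473272 , -0.00096544]), 'gripper_force': 0.0, 'gripper_width': 1.0009636818303518}
scene 508.0396162743067 508.0396162743067 278.9796570489086 201.278746544272 [ 1.29436018 -0.60669827  0.7025026 ] [ 0.79823185  0.38097915 -0.20479481 -0.41921343]
top 465.22425511092894 465.22425511092894 285.16140597754315 202.28371539175856 [ 0.49982449 -0.01513414  1.12229283] [ 0.70889144 -0.70381284  0.03351625 -0.03157638]
```

View pics/top0.png

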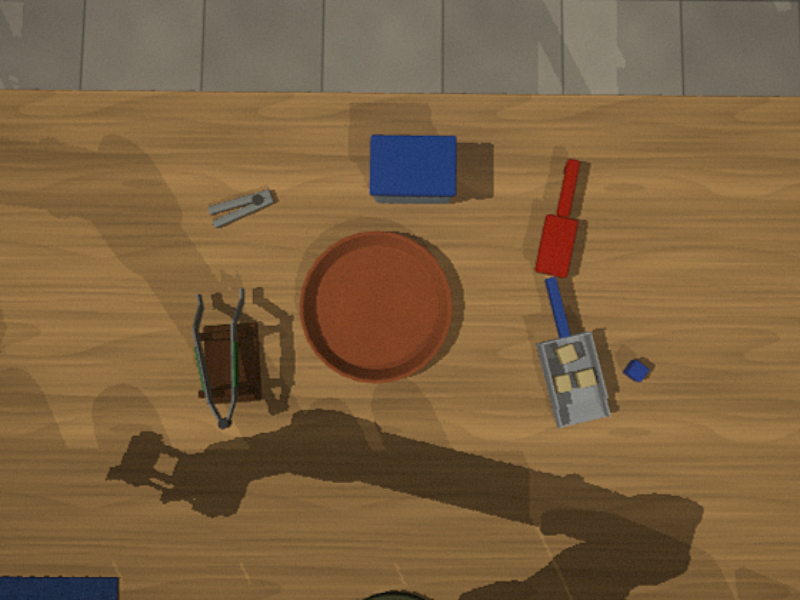

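View pics/scene0.png

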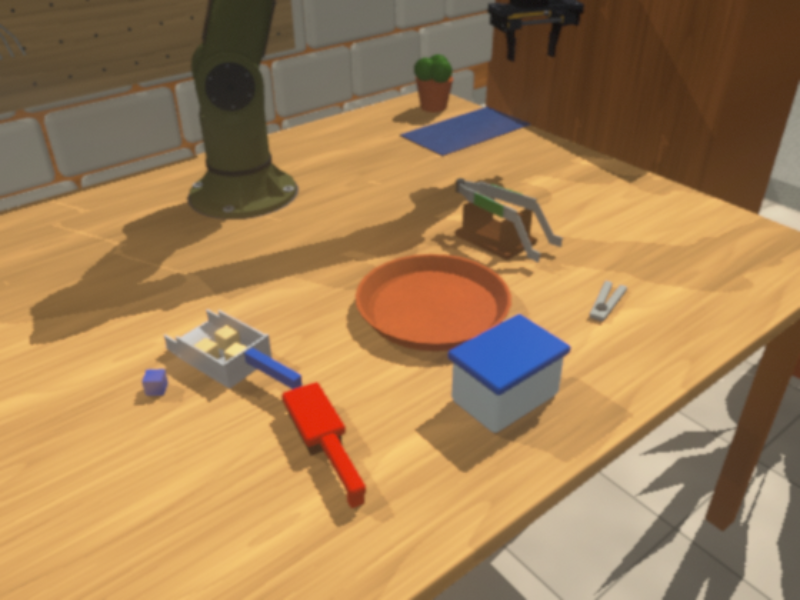

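```bash
cat > h.py <<'E'
import numpy as np,cv2
from scipy.spatial.transform import Rotation as R
def ray(d,u,v,z):  # u,v in native pixels, intersect height z
    c=np.array([(u-d["cx"])/d["fx"],(v-d["cy"])/d["fy"],1.0])
    w=R.from_quat(d["rotation"]).apply(c); p=np.asarray(d["position"]); return p+w*(z-p[2])/w[2]
def cloud(d):
    v,u=np.mgrid[:420,:560]; z=d["range_z"]
    c=np.stack([(u-d["cx"])/d["fx"]*z,(v-d["cy"])/d["fy"]*z,z],-1)
    return c@R.from_quat(d["rotation"]).as_matrix().T+d["position"]
def togo(s,p,yd):  # world target TCP p, tool-y heading yd(deg) -> shift in tool frame mm, twist
    M=R.from_quat(s["ee_rot"]).as_matrix(); sh=M.T@(np.array(p)-s["tool_pos"])*1000
    y=M[:,1]; h=np.degrees(np.arctan2(y[1],y[0])); t=(h-yd+90)%180-90  # tool z down: +twist lowers heading
    return sh.round(1),round(t,1)
E
python3 - <<'E'
from h import *
d=dict(np.load("pics/top.npz")); s=800/560
def P(n,u,v,z): print(n,ray(d,u/s,v/s,z).round(4))
P("bowlL",301,306,.03);P("bowlR",453,306,.03);P("bowlT",377,231,.03);P("bowlB",377,382,.03)
C=cloud(d);px=d["pixels"].astype(int);hsv=cv2.cvtColor(d["pixels"],cv2.COLOR_RGB2HSV)
def blob(n,m,box):
    u0,u1,v0,v1=[int(b/s) for b in box]; k=np.zeros(m.shape,bool);k[v0:v1,u0:u1]=1;k&=m
    p=C[k]; a=p[:,:2]-p[:,:2].mean(0); w,V=np.linalg.eigh(a.T@a)
    t=a@V[:,1]; print(n,k.sum(),p.mean(0).round(4),"med z",np.median(p[:,2]).round(4),"ang",np.degrees(np.arctan2(V[1,1],V[0,1])).round(1),"ext",(p[:,:2].mean(0)+np.outer([t.min(),t.max()],V[:,1])).round(4).tolist())
H,S,V=hsv[...,0],hsv[...,1],hsv[...,2]
blob("handle",(H>105)&(H<130)&(S>120),(535,580,270,342))
blob("biscuits",(S<110)&(V>150)&(C[...,2]>.02)&(H<35),(535,615,330,430))
blob("scoop",(C[...,2]>.033),(535,615,328,432))
blob("cube",(H>105)&(H<130)&(S>120),(615,660,350,390))
blob("green",(H>45)&(H<85)&(S>100),(180,270,300,420))
blob("tongs",(C[...,2]>.055),(180,270,280,435))
blob("tip?",(C[...,2]>.015)&(C[...,2]<.05),(190,255,280,315))
blob("cradle",(C[...,2]<.06)&(V<80)&(C[...,2]>.008),(190,268,318,405))
P("lipA",560,426,.045);P("lipB",608,416,.045);P("bkA",540,343,.045);P("bkB",591,332,.045)
P("hinge",224,424,.08);
for q in((197,296),(242,291)):P("tip",*q,.05)
cr=d["pixels"][190:310,120:200,::-1];cr2=d["pixels"][190:310,365:465,::-1]
cv2.imwrite("pics/crop1.png",np.hstack([cv2.resize(cr,(360,540)),cv2.resize(cr2,(430,540))]))
E
```

```text
bowlL [0.5713 0.1571 0.03  ]
bowlR [ 0.5731 -0.0931  0.03  ]
bowlT [0.6972 0.0334 0.03  ]
bowlB [0.4481 0.0306 0.03  ]
handle 310 [ 0.5715 -0.2606  0.0475] med z 0.0447 ang -167.3 ext [[0.6193, -0.2498], [0.5244, -0.2712]]
biscuits 316 [ 0.4684 -0.2854  0.0416] med z 0.0314 ang 74.1 ext [[0.4571, -0.3252], [0.5421, -0.0272]]
scoop 432 [ 0.4854 -0.2735  0.0854] med z 0.0413 ang 84.1 ext [[0.4779, -0.3467], [0.512, -0.0164]]
cube 155 [ 0.4703 -0.3913  0.0334] med z 0.0277 ang 85.5 ext [[0.4687, -0.4112], [0.5001, -0.0152]]
green 62 [0.4755 0.2676 0.0912] med z 0.0947 ang 104.7 ext [[0.4826, 0.2406], [0.4591, 0.3298]]
tongs 1137 [0.472  0.2658 0.1054] med z 0.0822 ang 74.9 ext [[0.4033, 0.0109], [0.4917, 0.3388]]
tip? 108 [0.5771 0.2885 0.0335] med z 0.0341 ang 95.9 ext [[0.5808, 0.2527], [0.5732, 0.3265]]
cradle 1406 [0.4797 0.2696 0.0144] med z 0.0128 ang -164.7 ext [[0.5577, 0.291], [0.4105, 0.2506]]
lipA [ 0.3811 -0.2633  0.045 ]
lipB [ 0.3974 -0.3404  0.045 ]
bkA [ 0.5132 -0.2328  0.045 ]
bkB [ 0.5315 -0.3156  0.045 ]
hinge [0.3846 0.2641 0.08  ]
tip [0.585  0.3224 0.05  ]
tip [0.5936 0.2499 0.05  ]
```

View pics/crop1.png

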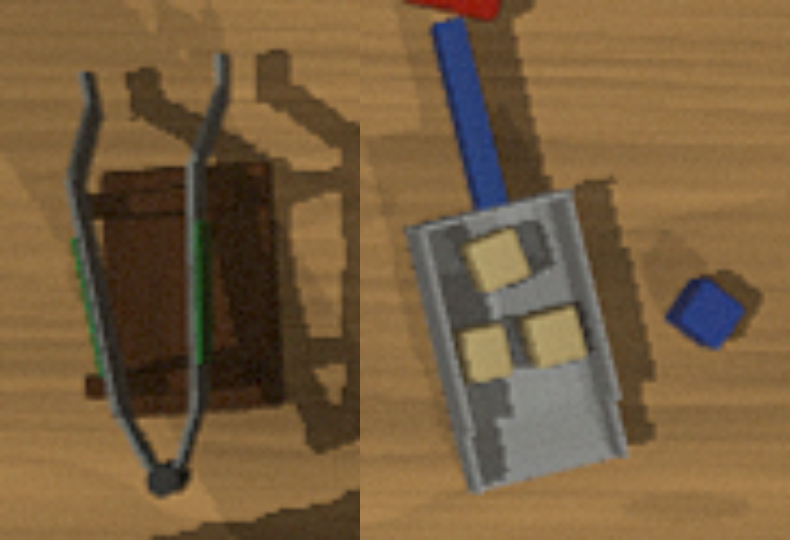

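Request:
carry_out --motion '[-31, -34, 0, 0, -31, -34, 0, 0, -31, -34, 0, 0, -31, -34, 0, 0, -31, -34, 0, 0, -31, -34, 0, 0, -31, -34, 0, 0, -31, -34, 0, 0, -31, -34, 0, 0, -31, -34, 0, 0]' --jaw 60 --force 60

```text
clock: 1.1
tool_pos: [0.4011, 0.1755, 0.2224]
ee_rot: [0.183, 0.983, 0.0, -0.0]
contact_force: [0.6, 0.8, -0.6]
gripper_width: 0.689
gripper_force: 0.0
```

Request:
carry_out --motion '[-31, -34, 0, 0, -31, -34, 0, 0, -31, -34, 0, 0, -31, -34, 0, 0, -31, -34, 0, 0, -31, -34, 0, 0, -31, -34, 0, 0, -31, -34, 0, 0, -31, -34, 0, 0, -31, -34, 0, 0]'

```text
clock: 2.1
tool_pos: [0.568, -0.2527, 0.2222]
ee_rot: [0.183, 0.983, 0.0, -0.0]
contact_force: [0.4, 0.7, 1.4]
gripper_width: 0.687
gripper_force: 0.0
```

Request:
carry_out --motion '[0, 0, 0, -8.5, 0, 0, 0, -8.5, 0, 0, 0, -8.5, 0, 0, 0, -8.3, 0, 0, 0, 0]'

```text
clock: 2.6
tool_pos: [0.5673, -0.2514, 0.2221]
ee_rot: [-0.11, 0.994, 0.0, -0.0]
contact_force: [-0.4, -0.3, 0.3]
gripper_width: 0.693
gripper_force: 0.0
```

Run:
```python
from h import *
from cell import bot
s=bot.read_state();print(s["clock"],s["q"].round(2),s["tool_pos"],togo(s,[.5775,-.2592,.017],102.7))
d=bot.read_camera("wrist"); cv2.imwrite("pics/w1.png",d["pixels"][:,:,::-1])
```

```text
2.6 [-0.18  0.3   0.69  1.55 -0.19  1.36  2.32] [ 0.5672752  -0.25139874  0.2220712 ] (array([ -8.4, -10. , 205.1]), np.float64(-0.0))
```

View pics/w1.png

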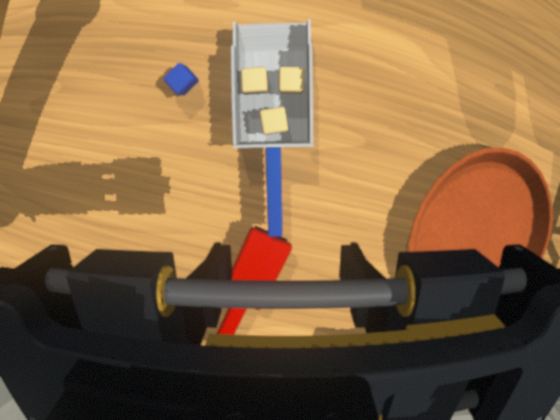

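Request:
carry_out --motion '[-4, -5, 0, 0, -4.4, -5, 0, 0, 0, 0, 40, 0, 0, 0, 40, 0, 0, 0, 40, 0, 0, 0, 40, 0, 0, 0, 25, 0, 0, 0, 12, 0, 0, 0, 8, 0, 0, 0, 0, 0]'

```text
clock: 3.65
tool_pos: [0.5782, -0.2596, 0.0174]
ee_rot: [-0.11, 0.994, -0.0, -0.0]
contact_force: [-0.5, 0.2, -0.3]
gripper_width: 0.69
gripper_force: 0.0
```

Run:
```python
from h import *
from cell import bot
s=bot.read_state();print(togo(s,[.5775,-.2592,.017],102.7),s["contact_force"])
d=bot.read_camera("scene"); cv2.imwrite("pics/s1.png",cv2.resize(d["pixels"][150:360,80:360,::-1],(800,600)))
```

```text
(array([0.6, 0.6, 0.4]), np.float64(-0.1)) [-0.47135538  0.16691442 -0.29023113]
```

View pics/s1.png

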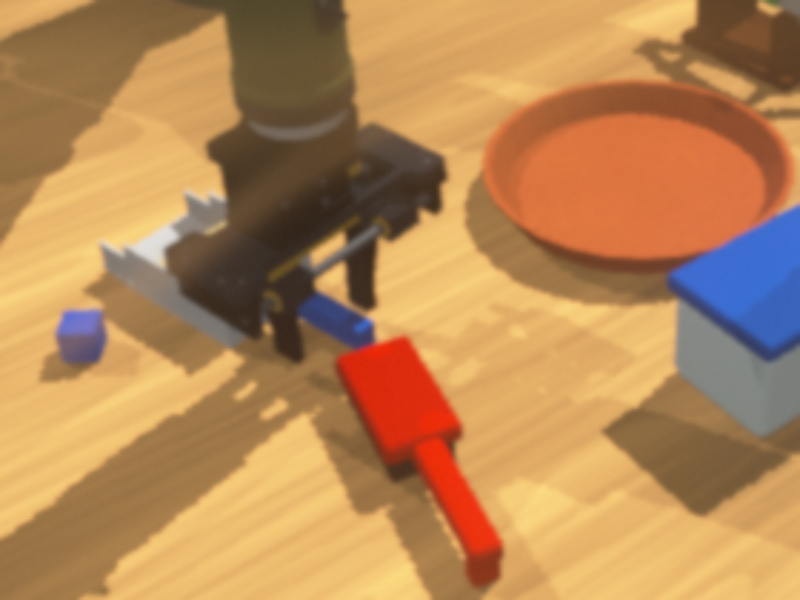

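Request:
carry_out --motion '[0, 0, 0, 0, 0, 0, 0, 0, 0, 0, 0, 0, 0, 0, 0, 0, 0, 0, 0, 0]' --jaw 0 --force 55

```text
clock: 4.2
tool_pos: [0.5781, -0.2594, 0.0178]
ee_rot: [-0.11, 0.994, 0.0, 0.0]
contact_force: [0.2, 0.5, -1.1]
gripper_width: 0.323
gripper_force: 0.0
```

Request:
carry_out --motion '[0, 0, -4, 0, 0, 0, -8, 0, 0, 0, -8, 0, 0, 0, 0, 0]'

```text
clock: 4.6
tool_pos: [0.579, -0.2599, 0.0392]
ee_rot: [-0.11, 0.994, -0.0, 0.001]
contact_force: [0.7, 0.6, -1.2]
gripper_width: 0.177
gripper_force: 54.7
```

Run:
```python
from h import *
from cell import bot
s=bot.read_state();print(s["wrist_torque"],s["contact_force"],s["gripper_force"])
d=bot.read_camera("top"); C=cloud(d)
m=np.zeros((420,560),bool); m[230:305,370:435]=1
k=m&(C[...,2]>.03)
# heights along scoop axis of side walls
a=np.radians(12.7);ax=np.array([np.cos(a),np.sin(a)]);t=(C[...,:2]-[.468,-.284])@ax; n=(C[...,:2]-[.468,-.284])@np.array([-ax[1],ax[0]])
for lo in range(-60,60,20):
    for sd in(-1,1):
        q=(C[...,2]<.12)&(C[...,2]>.02)&(t>lo/1e3)&(t<(lo+20)/1e3)&(abs(n*sd-.041)<.006)
        print(lo,sd,q.sum(),np.percentile(C[q][:,2],80).round(4) if q.sum() else None)
```

```text
[ 0.04439639 -0.19627785  0.02075226] [ 0.71792845  0.63754577 -1.20390709] 54.72560942173004
-60 -1 0 None
-60 1 0 None
-40 -1 0 None
-40 1 0 None
-20 -1 0 None
-20 1 0 None
0 -1 0 None
0 1 0 None
20 -1 0 None
20 1 22 0.0525
40 -1 0 None
40 1 35 0.0573
```

```bash
cat >> h.py <<'E'
def handle(bot,box=None):
    d=bot.read_camera("scene");C=cloud(d);hsv=cv2.cvtColor(d["pixels"],cv2.COLOR_RGB2HSV)
    g=(hsv[...,0]>105)&(hsv[...,0]<130)&(hsv[...,1]>120)
    s=bot.read_state();p=s["tool_pos"]
    k=g&(np.linalg.norm(C-p-[0,0,.019],axis=-1)<.09)
    q=C[k];c=q.mean(0);w,V=np.linalg.eigh((q-c).T@(q-c));v=V[:,2]*np.sign(V[0,2] or 1)
    print("handle n",k.sum(),"c",c.round(4),"dir",v.round(3),"pitch",np.degrees(np.arcsin(v[2])).round(1),"tool",p.round(4))
    return d,C
E
python3 - <<'E'
from h import *
from cell import bot
d,C=handle(bot); cv2.imwrite("pics/s2.png",cv2.resize(d["pixels"][150:360,80:360,::-1],(800,600)))
s=bot.read_state();print(s["wrist_torque"],s["contact_force"])
E
```

```text
handle n 60 c [ 0.5885 -0.2616  0.062 ] dir [ 0.954  0.301 -0.008] pitch -0.5 tool [ 0.5782 -0.2593  0.0379]
[ 0.0915811  -0.12024481 -0.0301535 ] [-0.55208353 -0.62570225 -2.47626753]
```

View pics/s2.png

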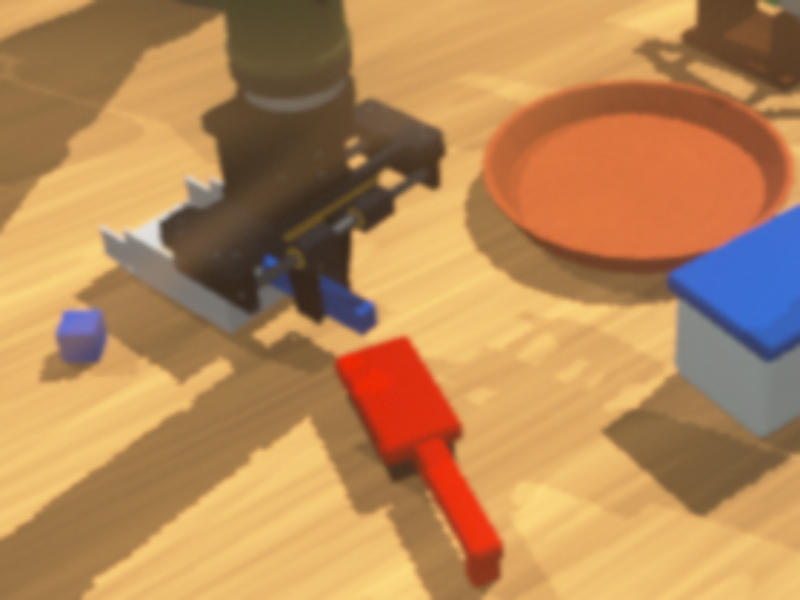

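Request:
carry_out --motion '[0, 0, -5, 0, 0, 0, -10, 0, 0, 0, -15, 0, 0, 0, -20, 0, 0, 0, -20, 0, 0, 0, -15, 0, 0, 0, -8, 0, 0, 0, 0, 0, 0, 0, 0, 0]'

```text
clock: 5.6
tool_pos: [0.5776, -0.2591, 0.1301]
ee_rot: [-0.11, 0.994, 0.0, -0.0]
contact_force: [-0.4, -0.0, -1.8]
gripper_width: 0.182
gripper_force: 54.7
```

Run:
```python
from h import *
from cell import bot
d,C=handle(bot); cv2.imwrite("pics/s3.png",cv2.resize(d["pixels"][110:320,80:360,::-1],(800,600)))
s=bot.read_state();print(s["wrist_torque"],s["contact_force"],s["gripper_width"])
```

```text
handle n 16 c [ 0.6197 -0.2507  0.151 ] dir [ 0.504 -0.851  0.148] pitch 8.5 tool [ 0.5774 -0.259   0.1296]
[ 0.11301326 -0.16982919 -0.05450942] [ 0.17863215 -0.05119871 -2.20503202] 0.18177224583942714
```

View pics/s3.png

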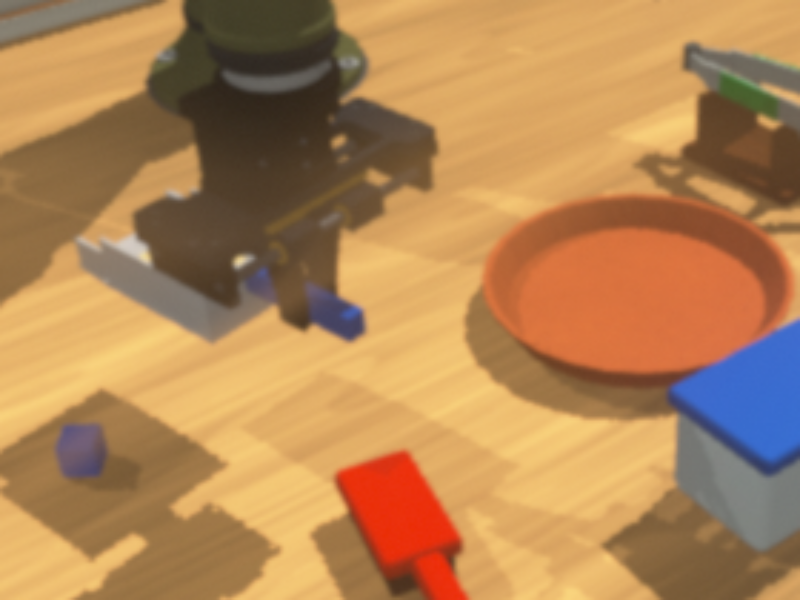

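Request:
carry_out --motion '[0, 0, 0, 2, 0, 0, 0, 4, 0, 0, 0, 6, 0, 0, 0, 7, 0, 0, 0, 7, 0, 0, 0, 7, 0, 0, 0, 7, 0, 0, 0, 7, 0, 0, 0, 7, 0, 0, 0, 7, 0, 0, 0, 7, 0, 0, 0, 7]'

```text
clock: 6.85
tool_pos: [0.5772, -0.2592, 0.1293]
ee_rot: [0.52, 0.854, -0.001, -0.001]
contact_force: [0.1, -0.5, -1.3]
gripper_width: 0.18
gripper_force: 54.7
```

Request:
carry_out --motion '[0, 0, 0, 7, 0, 0, 0, 7, 0, 0, 0, 5.7, 0, 0, 0, 4, 0, 0, 0, 3, 0, 0, 0, 1, 0, 0, 0, 0]'

```text
clock: 7.55
tool_pos: [0.5775, -0.2592, 0.1297]
ee_rot: [0.707, 0.707, -0.001, -0.001]
contact_force: [-0.1, 0.0, -0.9]
gripper_width: 0.177
gripper_force: 54.7
```

Run:
```python
from h import *
from cell import bot
s=bot.read_state();print(togo(s,[.573,-.19,.075],0),s["q"].round(2))
d,C=handle(bot)
```

```text
(array([69.2, -4.4, 54.7]), np.float64(0.0)) [-0.39  0.52  1.02  1.64 -0.46  1.25  0.73]
handle n 0 c [nan nan nan] dir [0. 0. 1.] pitch 90.0 tool [ 0.5776 -0.2593  0.1299]h.py:19: RuntimeWarning: Mean of empty slice.
  q=C[k];c=q.mean(0);w,V=np.linalg.eigh((q-c).T@(q-c));v=V[:,2]*np.sign(V[0,2] or 1)
  ret = um.true_divide(
```

Request:
carry_out --motion '[5, 0, 0, 0, 12, -1, 5, 0, 15, -1, 8, 0, 15, -1, 10, 0, 12, -1, 10, 0, 7, 0, 8, 0, 3, 0, 4, 0, 0, 0, 0, 0, 0, 0, 0, 0]'

```text
clock: 8.5
tool_pos: [0.5741, -0.1913, 0.0859]
ee_rot: [0.708, 0.707, -0.0, 0.0]
contact_force: [0.5, -0.0, -1.7]
gripper_width: 0.182
gripper_force: 54.7
```

Request:
carry_out --motion '[0, 0, 0, 0, 0, 0, 0, 0, 0, 0, 0, 0]' --force 10

```text
clock: 8.8
tool_pos: [0.5743, -0.1911, 0.0861]
ee_rot: [0.708, 0.707, 0.0, 0.001]
contact_force: [-0.2, 0.4, -0.7]
gripper_width: 0.182
gripper_force: 10.0
```

```bash
cat >> h.py <<'E'
def side(bot,x0=.573,w=.03):  # top-down heights profile along y at the scoop's middle
    d=bot.read_camera("scene");C=cloud(d)
    for y in np.arange(-.30,.12,.02):
        k=(abs(C[...,0]-x0)<.06)&(abs(C[...,1]-y)<.01)&(C[...,2]>.012)
        if k.sum()>3: print(round(y,2),k.sum(),np.percentile(C[k][:,2],[10,50,90]).round(3))
    return d
E
python3 - <<'E'
from h import *
from cell import bot
s=bot.read_state();print(s["tool_pos"],s["gripper_force"],s["wrist_torque"])
d=bot.read_camera("scene"); cv2.imwrite("pics/s4.png",cv2.resize(d["pixels"][110:320,130:410,::-1],(800,600)))
E
```

```text
[ 0.5742867  -0.19110966  0.08613414] 9.999751611321699 [-0.18069201  0.0159608  -0.00877648]
```

View pics/s4.png

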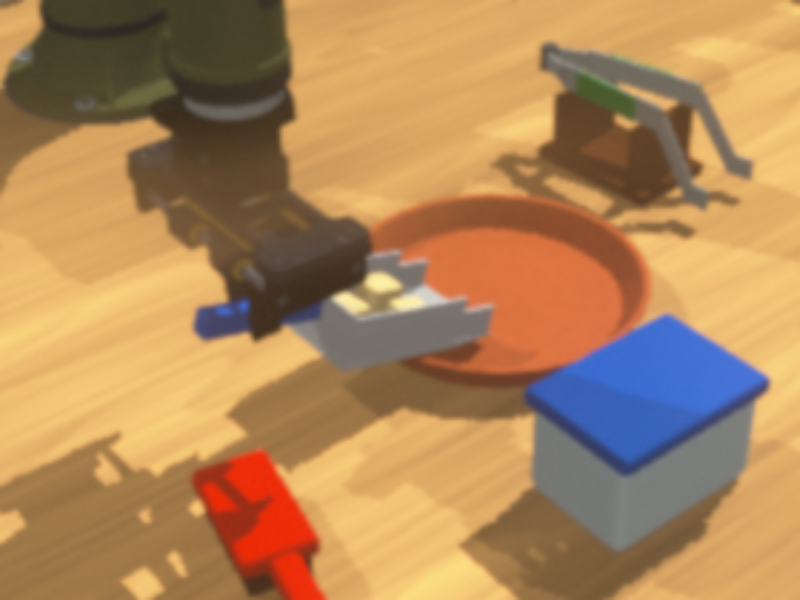

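Request:
carry_out --motion '[0, 0, 0, 0, 0, 0, 0, 0, 0, 0, 0, 0]' --force 5

```text
clock: 9.15
tool_pos: [0.5741, -0.1905, 0.0857]
ee_rot: [0.707, 0.707, 0.0, 0.0]
contact_force: [0.5, -0.4, 0.4]
gripper_width: 0.188
gripper_force: 5.0
```

```bash
cat >> h.py <<'E'
def pitch(bot,lo=.09,hi=.13):
    # pitch of the scoop: its near side wall (grey, x>.6) seen by the scene camera; heading handle -y
    d=bot.read_camera("scene");C=cloud(d);hsv=cv2.cvtColor(d["pixels"],cv2.COLOR_RGB2HSV)
    p=bot.read_state()["tool_pos"]
    k=(hsv[...,1]<60)&(abs(C[...,0]-p[0]-.042)<.012)&(C[...,1]>p[1]+.03)&(C[...,1]<p[1]+.25)&(C[...,2]>.0)&(C[...,2]<p[2]+.1)
    q=C[k][:,1:]; (c,(w,h),a)=cv2.minAreaRect((q*1000).astype(np.float32))
    f=np.polyfit(q[:,0],q[:,1],1)[0]
    print("wall n",k.sum(),"c",np.round(c,1),"size",np.round((w,h),1),"ang",round(a,1),"fit deg",np.degrees(np.arctan(f)).round(1),"tool",p.round(3))
    return d,C
E
python3 - <<'E'
from h import *
from cell import bot
pitch(bot);s=bot.read_state();print(s["wrist_torque"],s["contact_force"],s["gripper_force"])
E
```

```text
wall n 852 c [-75.9  51.7] size [ 45.6 142.5] ang 72.7 fit deg -16.1 tool [ 0.574 -0.19   0.086]
[-0.13305679 -0.03656602 -0.04146626] [-0.83842985 -1.26010363  0.37310408] 5.000832774094306
```

Request:
carry_out --motion '[3, 0, -8, 0, 5, 0, -9, 0, 5, 0, -8, 0, 5, 0, -8, 0, 6, 0, -8, 0, 7, 0, -7, 0, 7, 0, -7, 0, 7, 0, -7, 0, 7, 0, -7, 0, 7, 0, -6, 0, 0, 0, 0, 0]'

```text
clock: 10.3
tool_pos: [0.5747, -0.1299, 0.1614]
ee_rot: [0.707, 0.708, 0.001, 0.0]
contact_force: [0.6, 0.0, 0.4]
gripper_width: 0.182
gripper_force: 5.0
```

```bash
cat >> h.py <<'E'
def bisc(bot,cam="top",z0=.015):
    d=bot.read_camera(cam);C=cloud(d);hsv=cv2.cvtColor(d["pixels"],cv2.COLOR_RGB2HSV)
    k=(hsv[...,0]>12)&(hsv[...,0]<35)&(hsv[...,2]>140)&(hsv[...,1]<135)&(np.hypot(C[...,0]-.573,C[...,1]-.032)<.13)&(C[...,2]>z0)&(C[...,2]<.3)
    n,l,st,ce=cv2.connectedComponentsWithStats(k.astype(np.uint8))
    for i in range(1,n):
        if st[i,4]>15:
            q=C[l==i]; r=cv2.minAreaRect((q[:,:2]*1000).astype(np.float32)); print("bisc",st[i,4],"px",ce[i].round(),q.mean(0).round(3),"ztop",np.percentile(q[:,2],90).round(3),"rect",np.round(r[0],1),np.round(r[1],1),round(r[2],1))
    return d,C
E
python3 - <<'E'
from h import *
from cell import bot
pitch(bot);bisc(bot);bisc(bot,"scene")
E
```

```text
wall n 727 c [-54.5  72.7] size [ 41.1 145.1] ang 41.3 fit deg -46.6 tool [ 0.574 -0.131  0.161]
bisc 122 px [273. 205.] [0.594 0.011 0.035] ztop 0.038 rect [594.6  10.8] [26.1 23.7] 0.4
bisc 98 px [287. 214.] [ 0.572 -0.022  0.053] ztop 0.061 rect [572.7 -22.1] [25.5 18.4] 0.4
bisc 92 px [276. 223.] [0.551 0.004 0.038] ztop 0.045 rect [551.5   3.4] [24.1 19.1] 0.5
bisc 91 px [303. 214.] [0.603 0.009 0.035] ztop 0.038 rect [6.022e+02 2.000e-01] [25.3 46.7] 10.7
```

Request:
carry_out --motion '[8, 0, -5, 0, 8, 0, -5, 0, 8, 0, -5, 0, 8, 0, -4, 0, 8, 0, -4, 0, 8, 0, -4, 0, 8, 0, -4, 0, 6, 0, -3, 0, 4, 0, -2, 0, 0, 0, 0, 0, 0, 0, 0, 0]'

```text
clock: 11.55
tool_pos: [0.574, -0.0656, 0.1965]
ee_rot: [0.707, 0.707, -0.0, 0.0]
contact_force: [-0.4, -0.0, -1.5]
gripper_width: 0.181
gripper_force: 5.0
```

Run:
```python
from h import *
from cell import bot
pitch(bot);bisc(bot);bisc(bot,"scene")
```

```text
wall n 455 c [-26.1  88.5] size [ 40.5 143.2] ang 22.4 fit deg -57.7 tool [ 0.574 -0.066  0.196]
bisc 244 px [272. 213.] [0.576 0.013 0.039] ztop 0.055 rect [574.   10.4] [68.5 28.6] 0.6
bisc 523 px [270. 176.] [ 0.577 -0.06   0.15 ] ztop 0.158 rect [576.  -63.2] [90.  55.4] 9.7
bisc 33 px [307. 213.] [0.608 0.018 0.035] ztop 0.047 rect [607.7  17.2] [11.9 36.5] 47.9
```

Request:
carry_out --motion '[-6, 0, -10, 0, -8, 0, -10, 0, -8, 0, -10, 0, -6, 0, -10, 0, 0, 0, -10, 0, 0, 0, -10, 0, 0, 0, -10, 0, 0, 0, 0, 0, 0, 0, 0, 0]'

```text
clock: 12.6
tool_pos: [0.5741, -0.0929, 0.2666]
ee_rot: [0.707, 0.707, 0.0, -0.0]
contact_force: [-1.1, -0.6, -1.3]
gripper_width: 0.184
gripper_force: 5.0
```

Run:
```python
from h import *
from cell import bot
pitch(bot);bisc(bot);d,_=bisc(bot,"scene")
e=bot.read_camera("top")
cv2.imwrite("pics/m5.png",np.hstack([cv2.resize(d["pixels"][60:300,150:390,::-1],(400,400)),cv2.resize(e["pixels"][140:290,190:340,::-1],(400,400))]))
print(bot.read_state()["contact_force"])
```

```text
wall n 498 c [-53. 158.] size [ 41.6 139.6] ang 23.4 fit deg -55.7 tool [ 0.574 -0.093  0.266]
bisc 122 px [272. 205.] [0.595 0.013 0.035] ztop 0.038 rect [594.8  13.1] [26.3 23.6] 0.2
bisc 120 px [285. 214.] [ 0.573 -0.018  0.035] ztop 0.038 rect [572.7 -18.7] [23.7 25.7] 1.0
bisc 122 px [272. 223.] [0.551 0.013 0.035] ztop 0.038 rect [551.4  11.5] [23.6 25.9] 0.5
bisc 412 px [262. 150.] [ 0.581 -0.082  0.221] ztop 0.228 rect [575.4 -80.6] [88.6 36.2] 8.9
bisc 59 px [255. 172.] [ 0.539 -0.072  0.146] ztop 0.181 rect [539.4 -70.5] [46.2 14.1] 87.4
bisc 371 px [291. 213.] [ 0.582 -0.006  0.034] ztop 0.037 rect [579.8 -10.4] [76.6 68. ] 0.2
[-0.47237913 -0.39195428 -1.04265447]
```

View pics/m5.png

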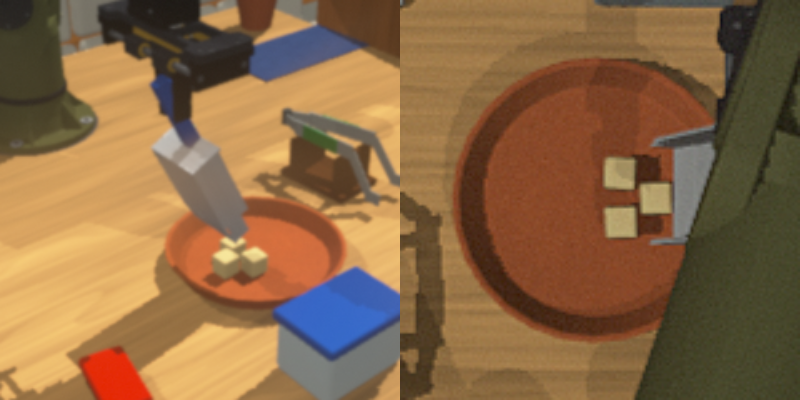

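Request:
carry_out --motion '[-4, -8, 0, 0, -8, -16, 0, 0, -10, -20, 0, 0, -10, -20, 0, 0, -10, -20, 0, 0, -10, -20, 0, 0, -8, -16, 0, 0, -5, -10, 0, 0, -3, -4, 0, 0, 0, 0, 0, 0]'

```text
clock: 13.8
tool_pos: [0.4394, -0.1621, 0.2663]
ee_rot: [0.708, 0.706, 0.001, -0.0]
contact_force: [0.0, 0.5, -1.4]
gripper_width: 0.181
gripper_force: 5.0
```

Request:
carry_out --motion '[0, 0, 10, 0, 0, 0, 15, 0, 0, 0, 15, 0, 0, 0, 12, 0, 0, 0, 10, 0, 0, 0, 5, 0, 0, 0, 0, 0, 0, 0, 0, 0]'

```text
clock: 14.6
tool_pos: [0.4403, -0.1614, 0.1999]
ee_rot: [0.707, 0.707, 0.0, 0.0]
contact_force: [-0.2, -0.1, -1.1]
gripper_width: 0.181
gripper_force: 5.0
```

Run:
```python
from h import *
from cell import bot
pitch(bot);s=bot.read_state();print(s["tool_pos"],s["contact_force"],s["wrist_torque"])
```

```text
wall n 214 c [-111.9   51.4] size [37.9 58.2] ang 5.3 fit deg -31.5 tool [ 0.44  -0.161  0.2  ]
[ 0.44041658 -0.16139753  0.20003069] [-0.49135409  0.15984852 -1.95212323] [-0.11837203  0.03230282  0.02071943]
```

Request:
carry_out --motion '[0, 0, 7, 0, -3, 0, 6, 0, -9, 0, 3, 0, -9, 0, 4, 0, -9, 0, 4, 0, -9, 0, 4, 0, -9, 0, 4, 0, -8, 0, 4, 0, -8, 0, 5, 0, -6, 0, 5, 0, 0, 0, 0, 0]'

```text
clock: 15.75
tool_pos: [0.4394, -0.2328, 0.1531]
ee_rot: [0.708, 0.706, -0.001, 0.0]
contact_force: [0.3, -0.3, -0.3]
gripper_width: 0.18
gripper_force: 5.0
```

Run:
```python
from h import *
from cell import bot
pitch(bot);s=bot.read_state();print(s["tool_pos"],s["contact_force"],s["wrist_torque"])
```

```text
wall n 435 c [-157.2   66.3] size [ 40.1 146.1] ang 41.6 fit deg -44.9 tool [ 0.44  -0.232  0.153]
[ 0.43958031 -0.23212036  0.15332102] [-0.09918548  0.03838099 -0.9308128 ] [-0.23296135  0.03591365  0.00343748]
```

Request:
carry_out --motion '[-9, 0, 6, 0, -9, 0, 6, 0, -9, 0, 7, 0, -9, 0, 7, 0, -8, 0, 7, 0, -7, 0, 8, 0, -5, 0, 9, 0, -5, 0, 8, 0, -5, 0, 9, 0, -5, 0, 8, 0, 0, 0, 0, 0]'

```text
clock: 16.9
tool_pos: [0.4391, -0.3024, 0.0774]
ee_rot: [0.708, 0.707, -0.0, -0.001]
contact_force: [-0.7, 0.5, -1.2]
gripper_width: 0.183
gripper_force: 5.0
```

Run:
```python
from h import *
from cell import bot
pitch(bot);s=bot.read_state();print(s["tool_pos"],s["contact_force"],s["wrist_torque"])
```

```text
wall n 868 c [-189.6   37.5] size [ 45.7 143.7] ang 70.5 fit deg -16.6 tool [ 0.439 -0.302  0.078]
[ 0.43934253 -0.30231499  0.07789149] [-0.11586367 -0.0533142  -0.7314088 ] [-0.13337834  0.08555892 -0.00955101]
```

Request:
carry_out --motion '[-4, 0, 8, 0, -4, 0, 8, 0, -3, 0, 8, 0, -3, 0, 8, 0, -2, 0, 8, 0, -1, 0, 6, 0, 0, 0, 3, 0, 0, 0, 0, 0]'

```text
clock: 17.75
tool_pos: [0.4396, -0.3193, 0.0291]
ee_rot: [0.707, 0.707, -0.0, -0.0]
contact_force: [0.5, -1.3, -0.0]
gripper_width: 0.183
gripper_force: 5.0
```

Run:
```python
from h import *
from cell import bot
pitch(bot);s=bot.read_state();print(s["tool_pos"],s["contact_force"],s["wrist_torque"])
```

```text
wall n 893 c [-196.8   21.7] size [ 48.3 142.7] ang 86.2 fit deg -2.9 tool [ 0.44  -0.319  0.029]
[ 0.43975861 -0.31925011  0.02938754] [-0.75640238 -0.70747196 -0.86523703] [-0.10876263  0.07290871  0.04072022]
```

Request:
carry_out --motion '[0, 0, 2, 0, 0, 0, 2, 0, 0, 0, 2, 0, 0, 0, 2, 0, 0, 0, 0, 0]'

```text
clock: 18.3
tool_pos: [0.4402, -0.3199, 0.0217]
ee_rot: [0.707, 0.707, -0.0, 0.001]
contact_force: [0.1, -1.3, 2.1]
gripper_width: 0.187
gripper_force: 5.0
```

Request:
carry_out --motion '[0, 0, 0, 0, 0, 0, 0, 0, 0, 0, 0, 0, 0, 0, 0, 0]' --jaw 50

```text
clock: 18.7
tool_pos: [0.4399, -0.3188, 0.0213]
ee_rot: [0.707, 0.707, 0.0, -0.0]
contact_force: [-0.3, -0.2, 0.1]
gripper_width: 0.461
gripper_force: 0.0
```

Request:
carry_out --motion '[0, 0, -20, 0, 0, 0, -40, 0, 0, 0, -50, 0, 0, 0, -50, 0, 0, 0, -30, 0, 0, 0, 0, 0]' --jaw 87

```text
clock: 19.3
tool_pos: [0.4421, -0.321, 0.2159]
ee_rot: [0.707, 0.707, 0.002, 0.003]
contact_force: [0.2, -0.7, 0.2]
gripper_width: 0.971
gripper_force: 0.0
```

Run:
```python
from h import *
from cell import bot
s=bot.read_state();
d=bot.read_camera("scene");C=cloud(d);hsv=cv2.cvtColor(d["pixels"],cv2.COLOR_RGB2HSV)
k=(hsv[...,1]<60)&(abs(C[...,0]-.482)<.012)&(C[...,1]>-.3)&(C[...,1]<-.1)&(C[...,2]>0)&(C[...,2]<.08)
print(cv2.minAreaRect((C[k][:,1:]*1000).astype(np.float32)))
# tongs geometry from both cams, points above cradle
e=bot.read_camera("top")
for n,q in(("top",e),("scene",d)):
    C=cloud(q);h=cv2.cvtColor(q["pixels"],cv2.COLOR_RGB2HSV);B=(abs(C[...,0]-.48)<.14)&(abs(C[...,1]-.27)<.08)
    g=B&(h[...,0]>45)&(h[...,0]<85)&(h[...,1]>90)&(C[...,2]>.05)
    st=B&(h[...,1]<75)&(C[...,2]>.02)
    for nm,m in(("green",g),("steel",st)):
        P=C[m]; 
        if nm=="green":
            for lab,mm in(("L",P[:,1]>.27),("R",P[:,1]<=.27)):
                p=P[mm]; 
                if len(p): print(n,nm,lab,len(p),p.mean(0).round(4),p.min(0).round(4),p.max(0).round(4))
        else:
            for x in np.arange(.37,.62,.02):
                p=P[abs(P[:,0]-x)<.01]
                if len(p)>2: 
                    l=p[p[:,1]>.272];r=p[p[:,1]<=.272]; print(n,round(x,2),[ (len(t),np.median(t[:,1]).round(4),t[:,2].min().round(3),t[:,2].max().round(3)) for t in(l,r) if len(t)])
print(s["q"].round(2),togo(s,[.474,.2735,.2],-84))
bisc(bot)
```

```text
((-193.96429443359375, 22.79827880859375), (47.564395904541016, 142.78170776367188), 88.99615478515625)
top green L 26 [0.4703 0.302  0.0942] [0.4374 0.2934 0.0912] [0.5024 0.3105 0.0972]
top green R 46 [0.4826 0.2481 0.0942] [0.444  0.2454 0.0828] [0.5117 0.2513 0.0984]
top 0.39 [(3, np.float64(0.2741), np.float64(0.085), np.float64(0.092)), (60, np.float64(0.2621), np.float64(0.078), np.float64(0.098))]
top 0.41 [(29, np.float64(0.2809), np.float64(0.078), np.float64(0.096)), (19, np.float64(0.252), np.float64(0.085), np.float64(0.093))]
top 0.43 [(39, np.float64(0.2881), np.float64(0.069), np.float64(0.097)), (22, np.float64(0.2481), np.float64(0.082), np.float64(0.097))]
top 0.45 [(36, np.float64(0.2927), np.float64(0.076), np.float64(0.098)), (19, np.float64(0.2492), np.float64(0.078), np.float64(0.098))]
top 0.47 [(36, np.float64(0.2975), np.float64(0.078), np.float64(0.098)), (12, np.float64(0.2511), np.float64(0.092), np.float64(0.097))]
top 0.49 [(33, np.float64(0.3022), np.float64(0.073), np.float64(0.099)), (11, np.float64(0.2521), np.float64(0.092), np.float64(0.097))]
to
[... 2037 characters left out ...]
float64(0.3208), np.float64(0.022), np.float64(0.056)), (58, np.float64(0.2536), np.float64(0.029), np.float64(0.073))]
scene 0.59 [(18, np.float64(0.3236), np.float64(0.022), np.float64(0.035)), (36, np.float64(0.2543), np.float64(0.021), np.float64(0.04))]
scene 0.61 [(6, np.float64(0.2544), np.float64(0.024), np.float64(0.035))]
[-0.48  0.18  1.18  1.76 -0.17  1.31  0.74] (array([594.5,  31.6,  15.1]), np.float64(84.0))
bisc 117 px [272. 205.] [0.594 0.013 0.036] ztop 0.038 rect [594.9  13.1] [23.7 26.5] 89.9
bisc 118 px [285. 214.] [ 0.573 -0.018  0.035] ztop 0.038 rect [572.7 -18.8] [23.7 25.8] 0.5
bisc 121 px [272. 223.] [0.551 0.013 0.036] ztop 0.039 rect [551.4  12.7] [23.5 23.6] 0.4
```

Request:
carry_out --motion '[40, 2, 0, 0, 50, 3, 0, 0, 50, 3, 0, 0, 50, 3, 0, 0, 50, 3, 0, 0, 50, 3, 0, 0, 50, 3, 0, 0, 50, 3, 0, 0, 50, 3, 0, 0, 50, 3, 0, 0, 50, 2, 0, 0, 50, 2, 0, 0]'

```text
clock: 20.65
tool_pos: [0.4718, 0.2712, 0.2091]
ee_rot: [0.707, 0.707, -0.002, -0.0]
contact_force: [0.8, -0.4, 0.9]
gripper_width: 1.0
gripper_force: 0.0
```

Request:
carry_out --motion '[5, 0, 0, 8.2, 0, 0, 0, 8.2, 0, 0, 0, 8.2, 0, 0, 0, 8.2, 0, 0, 0, 8.2, 0, 0, 0, 8.2, 0, 0, 0, 8.2, 0, 0, 0, 8.2, 0, 0, 0, 8.2, 0, 0, 0, 8.2, 0, 0, 0, 0]'

```text
clock: 21.75
tool_pos: [0.4721, 0.2741, 0.2094]
ee_rot: [0.998, 0.069, -0.002, 0.001]
contact_force: [0.8, 1.1, -0.0]
gripper_width: 1.003
gripper_force: 0.0
```

Run:
```python
from h import *
from cell import bot
s=bot.read_state();print(s["q"].round(2),togo(s,[.475,.2745,.063],-82.2))
```

```text
[-1.19  0.12  0.67  1.75 -0.07  1.3  -1.94] (array([  3.4,  -0.3, 146.4]), np.float64(0.1))
```

Request:
carry_out --motion '[3, 0, 20, 0, 0, 0, 30, 0, 0, 0, 35, 0, 0, 0, 30, 0, 0, 0, 18, 0, 0, 0, 9, 0, 0, 0, 4, 0, 0, 0, 0, 0]'

```text
clock: 22.55
tool_pos: [0.4761, 0.2751, 0.0654]
ee_rot: [0.998, 0.07, -0.0, 0.0]
contact_force: [0.0, 0.5, -0.2]
gripper_width: 0.999
gripper_force: 0.0
```

Request:
carry_out --motion '[0, 0, 0, 0, 0, 0, 0, 0, 0, 0, 0, 0, 0, 0, 0, 0]' --jaw 54 --force 10

```text
clock: 22.95
tool_pos: [0.4764, 0.2755, 0.0661]
ee_rot: [0.998, 0.07, 0.0, -0.0]
contact_force: [0.3, 0.3, -0.0]
gripper_width: 0.722
gripper_force: 0.0
```

Run:
```python
from h import *
from cell import bot
s=bot.read_state();print(s["gripper_width"]*87,s["gripper_force"],s["contact_force"],s["wrist_torque"],togo(s,[.475,.2745,.063],-82.2))
```

```text
62.81708489593022 0.0 [ 0.30319659  0.28293035 -0.01441151] [-0.07422023  0.16213766  0.00272824] (array([-1.5,  0.8,  3.1]), np.float64(0.2))
```

Request:
carry_out --motion '[-1, 1, 2, 0, 0, 0, 0, 0, 0, 0, 0, 0, 0, 0, 0, 0, 0, 0, 0, 0, 0, 0, 0, 0]' --jaw 47 --force 20

```text
clock: 23.55
tool_pos: [0.476, 0.2745, 0.0643]
ee_rot: [0.998, 0.07, 0.001, -0.001]
contact_force: [0.4, -0.3, 5.4]
gripper_width: 0.545
gripper_force: 5.3
```

Run:
```python
from h import *
from cell import bot
s=bot.read_state();print(s["gripper_width"]*87,s["gripper_force"],s["contact_force"],s["wrist_torque"],togo(s,[.475,.2745,.063],-82.2))
```

```text
47.43098749819723 5.280713841964371 [ 0.40026765 -0.29871599  5.40554814] [ 0.02574813  0.08345045 -0.03144665] (array([-1. , -0.1,  1.3]), np.float64(0.2))
```

Request:
carry_out --motion '[0, 0, -4, 0, 0, 0, -10, 0, 0, 0, -16, 0, 0, 0, -20, 0, 0, 0, -20, 0, 0, 0, -16, 0, 0, 0, -10, 0, 0, 0, -4, 0, 0, 0, 0, 0]'

```text
clock: 24.45
tool_pos: [0.4752, 0.2741, 0.1637]
ee_rot: [0.998, 0.07, 0.0, -0.0]
contact_force: [0.1, -0.5, -1.4]
gripper_width: 0.543
gripper_force: 3.3
```

```bash
cat >> h.py <<'E'
def tongs(bot):
    "steel arm points in tool-centred tongs frame: along heading (tool -y rot), lateral, height rel. TCP"
    s=bot.read_state();M=R.from_quat(s["ee_rot"]).as_matrix()
    print("w",round(s["gripper_width"]*87,1),"F",s["gripper_force"].round(1),s["contact_force"].round(1),s["wrist_torque"].round(2),s["tool_pos"].round(4))
    for n in("top","scene"):
        q=bot.read_camera(n);C=cloud(q);h=cv2.cvtColor(q["pixels"],cv2.COLOR_RGB2HSV)
        L=(C-s["tool_pos"])@M; a,b,z=L[...,0],-L[...,1],-L[...,2]  # a: along tool x
        m=(h[...,1]<75)&(abs(a)<.14)&(abs(b)<.05)&(z>-.06)&(z<.05)&(abs(a)>.04)&(C[...,2]>.015)
        for c in list(np.arange(-.13,-.03,.02))+list(np.arange(.05,.14,.02)):
            k=m&(abs(a-c)<.01); o=[]
            for sd in(k&(b>0),k&(b<=0)):
                if sd.sum()>3: o.append((int(sd.sum()),np.median(b[sd]).round(4),*np.percentile(z[sd],[5,95]).round(3)))
            if o: print(n,round(c,2),[tuple(map(float,t)) for t in o])
    return q
E
python3 - <<'E'
from h import *
from cell import bot
tongs(bot)
E
```

```text
Traceback (most recent call last):
  File "h.py", line 48, in tongs
    print("w",round(s["gripper_width"]*87,1),"F",s["gripper_force"].round(1),s["contact_force"].round(1),s["wrist_torque"].round(2),s["tool_pos"].round(4))
                                                 ^^^^^^^^^^^^^^^^^^^^^^^^
AttributeError: 'float' object has no attribute 'round'
```

```bash
sed -i 's/s\["gripper_force"\].round(1)/round(s["gripper_force"],1)/' h.py
python3 - <<'E'
from h import *
from cell import bot
tongs(bot)
E
```

```text
w 47.2 F 3.3 [ 0.1 -0.5 -1.4] [-0.03  0.12  0.  ] [0.4752 0.2741 0.1637]
top -0.09 [(34.0, 0.0046, 0.017, 0.032), (37.0, -0.0049, 0.021, 0.032)]
top -0.07 [(36.0, 0.0109, 0.016, 0.029), (28.0, -0.0127, 0.019, 0.029)]
top -0.05 [(42.0, 0.0154, 0.015, 0.032), (37.0, -0.0186, 0.013, 0.032)]
top 0.05 [(35.0, 0.0188, 0.016, 0.033), (28.0, -0.0222, 0.012, 0.032)]
top 0.07 [(36.0, 0.0194, -0.005, 0.023), (32.0, -0.0235, -0.004, 0.026)]
top 0.09 [(31.0, 0.0202, -0.033, -0.002), (30.0, -0.0243, -0.036, 0.001)]
top 0.11 [(21.0, 0.0211, -0.038, -0.026), (22.0, -0.0247, -0.039, -0.026)]
scene -0.09 [(32.0, -0.0089, 0.007, 0.027)]
scene -0.07 [(12.0, 0.0099, 0.014, 0.019), (32.0, -0.0141, 0.01, 0.026)]
scene -0.05 [(4.0, 0.0145, 0.014, 0.015), (43.0, -0.0197, 0.012, 0.029)]
scene 0.05 [(57.0, 0.0181, 0.011, 0.028), (55.0, -0.0233, 0.011, 0.029)]
scene 0.07 [(56.0, 0.0194, -0.008, 0.022), (57.0, -0.0243, -0.005, 0.025)]
scene 0.09 [(60.0, 0.0193, -0.035, -0.001), (59.0, -0.025, -0.035, 0.0)]
scene 0.11 [(41.0, 0.0203, -0.044, -0.029), (42.0, -0.0253, -0.045, -0.028)]
scene 0.13 [(4.0, -0.0279, -0.04, -0.032)]
```

Request:
carry_out --motion '[0, 0, 0, -3, 0, 0, 0, -6, 0, 0, 0, -8, 0, 0, 0, -8, 0, 0, 0, -8, 0, 0, 0, -8, 0, 0, 0, -8, 0, 0, 0, -8, 0, 0, 0, -8, 0, 0, 0, -8, 0, 0, 0, -6, 0, 0, 0, -3]'

```text
clock: 25.75
tool_pos: [0.4747, 0.2736, 0.1624]
ee_rot: [0.706, 0.708, -0.001, -0.0]
contact_force: [0.5, 0.5, -0.3]
gripper_width: 0.541
gripper_force: 3.3
```

Request:
carry_out --motion '[-10, 2, 0, 0, -20, 5, 0, 0, -35, 8, 0, 0, -45, 11, 0, 0, -45, 11, 0, 0, -45, 11, 0, 0, -45, 11, 0, 0, -45, 11, 0, 0, -45, 11, 0, 0, -35, 8, 0, 0, -20, 5, 0, 0, -10, 2, 0, 0]'

```text
clock: 26.95
tool_pos: [0.5702, -0.1298, 0.1632]
ee_rot: [0.709, 0.705, -0.001, 0.0]
contact_force: [0.4, -0.4, -1.0]
gripper_width: 0.544
gripper_force: 3.3
```

Run:
```python
from h import *
from cell import bot
s=bot.read_state();print(togo(s,[.571,-.131,.059],0),s["q"].round(2))
tongs(bot);bisc(bot)
```

```text
(array([ -1. ,   0.9, 104.2]), np.float64(-0.4)) [-0.52  0.28  0.83  1.72 -0.22  1.23  0.35]
w 47.3 F 3.3 [ 0.4 -0.4 -1. ] [-0.1   0.02 -0.04] [ 0.5702 -0.1298  0.1632]
top 0.05 [(11.0, 0.0221, 0.02, 0.032), (20.0, -0.019, 0.027, 0.032)]
top 0.07 [(18.0, 0.0232, 0.007, 0.026), (21.0, -0.02, 0.006, 0.028)]
top 0.09 [(17.0, 0.023, -0.021, 0.0), (17.0, -0.0203, -0.02, -0.001)]
top 0.11 [(9.0, 0.0241, -0.031, -0.025), (18.0, -0.021, -0.031, -0.025)]
scene -0.07 [(32.0, -0.0147, 0.018, 0.028)]
scene -0.05 [(7.0, 0.0147, 0.008, 0.028), (16.0, -0.0184, 0.025, 0.03)]
scene 0.07 [(4.0, -0.0231, -0.011, 0.014)]
scene 0.09 [(48.0, -0.0248, -0.042, -0.012)]
scene 0.11 [(45.0, -0.025, -0.045, -0.029)]
bisc 122 px [272. 205.] [0.595 0.013 0.035] ztop 0.038 rect [594.9  13.1] [26.2 23.6] 0.3
bisc 120 px [285. 214.] [ 0.573 -0.018  0.035] ztop 0.038 rect [572.7 -18.7] [23.8 25.8] 0.5
bisc 121 px [272. 223.] [0.551 0.013 0.035] ztop 0.038 rect [551.4  12.7] [23.6 23.6] 0.3
```

Request:
carry_out --motion '[-1, 3.5, 5, 0, 0, 0, 12, 0, 0, 0, 15, 0, 0, 0, 15, 0, 0, 0, 13, 0, 0, 0, 8, 0, 0, 0, 2, 0, 0, 0, 0, 0]'

```text
clock: 27.9
tool_pos: [0.5745, -0.1271, 0.0933]
ee_rot: [0.707, 0.707, -0.0, -0.0]
contact_force: [0.2, -0.8, -0.8]
gripper_width: 0.544
gripper_force: 3.3
```

Run:
```python
from h import *
from cell import bot
s=bot.read_state();print(togo(s,[.573,-.131,.059],0))
tongs(bot);bisc(bot)
```

```text
(array([-3.9, -1.5, 34.3]), np.float64(-0.0))
w 47.3 F 3.3 [ 0.2 -0.8 -0.8] [-0.07  0.05 -0.05] [ 0.5745 -0.1271  0.0933]
top 0.05 [(11.0, 0.0223, 0.026, 0.034), (17.0, -0.0188, 0.025, 0.033)]
top 0.07 [(16.0, 0.0222, 0.007, 0.025), (16.0, -0.0199, 0.003, 0.031)]
top 0.09 [(13.0, 0.0231, -0.024, 0.001), (15.0, -0.0206, -0.019, 0.0)]
top 0.11 [(9.0, 0.0244, -0.03, -0.024), (11.0, -0.0213, -0.032, -0.026)]
scene -0.09 [(18.0, 0.0023, 0.02, 0.031), (124.0, -0.0072, 0.008, 0.031)]
scene -0.07 [(44.0, 0.0099, 0.013, 0.027), (85.0, -0.0144, 0.01, 0.027)]
scene -0.05 [(73.0, 0.0145, 0.009, 0.029), (82.0, -0.0199, 0.011, 0.03)]
scene 0.05 [(23.0, -0.0234, 0.008, 0.015)]
scene 0.07 [(63.0, -0.0237, -0.013, 0.014)]
scene 0.09 [(5.0, 0.0205, -0.044, -0.032), (61.0, -0.0241, -0.04, -0.006)]
scene 0.11 [(6.0, 0.0216, -0.035, -0.028), (55.0, -0.0252, -0.047, -0.028)]
bisc 119 px [272. 204.] [0.595 0.013 0.035] ztop 0.038 rect [594.8  13.1] [26.3 23.6] 0.5
bisc 119 px [285. 214.] [ 0.573 -0.018  0.035] ztop 0.038 rect [572.8 -18.7] [23.8 25.9] 0.4
bisc 121 px [272. 223.] [0.551 0.013 0.036] ztop 0.038 rect [551.5  12.7] [23.7 23.5] 0.4
```

Request:
carry_out --motion '[-3, 0, 5, 0, 0, 0, 8, 0, 0, 0, 8, 0, 0, 0, 6, 0, 0, 0, 4, 0, 0, 0, 3, 0, 0, 0, 0, 0, 0, 0, 0, 0]'

```text
clock: 28.85
tool_pos: [0.5747, -0.13, 0.0597]
ee_rot: [0.707, 0.707, 0.0, 0.0]
contact_force: [0.2, 0.6, -0.9]
gripper_width: 0.537
gripper_force: 3.3
```

Run:
```python
from h import *
from cell import bot
s=bot.read_state();print(togo(s,[.573,-.131,.059],0),s["contact_force"])
e=bot.read_camera("top");d=bot.read_camera("scene");bisc(bot)
cv2.imwrite("pics/m6.png",np.hstack([cv2.resize(d["pixels"][120:260,180:320,::-1],(400,400)),cv2.resize(e["pixels"][170:270,230:330,::-1],(400,400))]))
```

```text
(array([-1. , -1.7,  0.7]), np.float64(-0.0)) [ 0.19067504  0.56561741 -0.86432183]
bisc 123 px [272. 205.] [0.595 0.013 0.035] ztop 0.038 rect [594.9  13.1] [26.4 23.6] 0.4
bisc 116 px [285. 214.] [ 0.573 -0.018  0.035] ztop 0.038 rect [572.8 -18.7] [23.9 25.8] 0.4
bisc 121 px [272. 223.] [0.551 0.013 0.035] ztop 0.038 rect [551.5  12.7] [23.6 23.6] 0.4
```

View pics/m6.png

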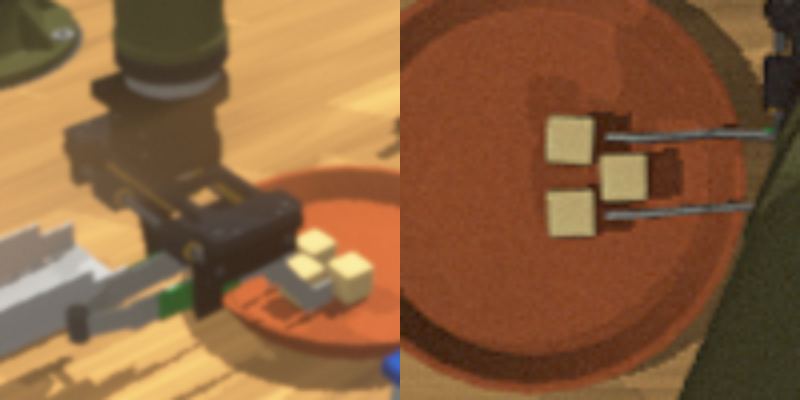

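Request:
carry_out --motion '[0, 0, 0, 0, 0, 0, 0, 0, 0, 0, 0, 0, 0, 0, 0, 0, 0, 0, 0, 0, 0, 0, 0, 0]' --jaw 30 --force 25

```text
clock: 29.6
tool_pos: [0.5747, -0.13, 0.0596]
ee_rot: [0.707, 0.707, 0.0, 0.0]
contact_force: [0.6, -0.3, -0.1]
gripper_width: 0.459
gripper_force: 25.0
```

Run:
```python
from h import *
from cell import bot
tongs(bot);bisc(bot)
```

```text
w 39.9 F 25.0 [ 0.6 -0.3 -0.1] [-0.07  0.04  0.01] [ 0.5747 -0.13    0.0596]
top 0.05 [(16.0, 0.0164, -0.035, 0.033), (18.0, -0.014, 0.024, 0.031)]
top 0.07 [(17.0, 0.0164, 0.007, 0.025), (15.0, -0.0144, 0.004, 0.026)]
top 0.09 [(10.0, 0.0169, -0.025, -0.001), (14.0, -0.014, -0.019, 0.0)]
top 0.11 [(18.0, 0.017, -0.034, -0.027), (9.0, -0.0147, -0.029, -0.026)]
scene -0.11 [(8.0, -0.0039, 0.021, 0.03)]
scene -0.09 [(17.0, 0.0039, 0.024, 0.031), (91.0, -0.0076, 0.012, 0.031)]
scene -0.07 [(47.0, 0.0097, 0.012, 0.028), (74.0, -0.0137, 0.012, 0.028)]
scene -0.05 [(81.0, 0.0134, 0.008, 0.03), (79.0, -0.0176, 0.01, 0.03)]
scene 0.07 [(42.0, -0.0178, -0.017, 0.006)]
scene 0.09 [(62.0, -0.0176, -0.041, -0.007)]
scene 0.11 [(44.0, -0.0177, -0.043, -0.028)]
bisc 123 px [272. 205.] [0.595 0.013 0.035] ztop 0.038 rect [594.7  13.1] [26.4 23.7] 0.5
bisc 116 px [286. 214.] [ 0.573 -0.019  0.036] ztop 0.037 rect [572.7 -18.8] [25.7 24. ] 89.2
bisc 121 px [272. 223.] [0.551 0.013 0.035] ztop 0.038 rect [551.4  12.7] [23.6 23.5] 0.7
```

Request:
carry_out --motion '[0, 0, -4, 0, 0, 0, -8, 0, 0, 0, -14, 0, 0, 0, -20, 0, 0, 0, -25, 0, 0, 0, -25, 0, 0, 0, -25, 0, 0, 0, -25, 0, 0, 0, -25, 0, 0, 0, -20, 0, 0, 0, -14, 0, 0, 0, -8, 0]'

```text
clock: 30.95
tool_pos: [0.5749, -0.1303, 0.2745]
ee_rot: [0.707, 0.707, 0.001, 0.001]
contact_force: [0.9, 0.5, -0.8]
gripper_width: 0.455
gripper_force: 25.0
```

Request:
carry_out --motion '[0, 0, -4, 0, 0, 0, 0, 0, 0, 0, 0, 0, 0, 0, 0, 0, 0, 0, 0, 0, 0, 0, 0, 0, 0, 0, 0, 0]'

```text
clock: 31.65
tool_pos: [0.5745, -0.13, 0.2764]
ee_rot: [0.707, 0.707, -0.0, -0.0]
contact_force: [-0.1, -0.1, -1.4]
gripper_width: 0.459
gripper_force: 25.0
```

Run:
```python
from h import *
from cell import bot
tongs(bot);bisc(bot);bisc(bot,"scene",.1)
```

```text
w 39.9 F 25.0 [-0.1 -0.1 -1.4] [-0.03  0.08  0.  ] [ 0.5745 -0.13    0.2764]
top 0.05 [(22.0, 0.0169, 0.029, 0.033), (31.0, -0.014, 0.022, 0.032)]
top 0.07 [(24.0, 0.0169, 0.004, 0.031), (26.0, -0.0139, 0.003, 0.029)]
top 0.09 [(25.0, 0.0168, -0.028, 0.001), (25.0, -0.0141, -0.025, 0.002)]
top 0.11 [(20.0, 0.0171, -0.032, -0.026), (11.0, -0.0143, -0.032, -0.026)]
scene -0.09 [(8.0, 0.0022, 0.028, 0.031), (95.0, -0.0084, 0.011, 0.031)]
scene -0.07 [(43.0, 0.0097, 0.018, 0.027), (107.0, -0.0136, 0.012, 0.027)]
scene -0.05 [(79.0, 0.0129, 0.014, 0.029), (115.0, -0.0177, 0.01, 0.03)]
scene 0.05 [(102.0, -0.0174, 0.008, 0.03)]
scene 0.07 [(6.0, 0.0132, -0.018, -0.013), (111.0, -0.0174, -0.016, 0.022)]
scene 0.09 [(26.0, 0.0132, -0.039, -0.018), (58.0, -0.0179, -0.028, -0.005)]
scene 0.11 [(17.0, -0.0176, -0.044, -0.029)]
bisc 123 px [272. 205.] [0.595 0.013 0.035] ztop 0.038 rect [594.9  13.1] [26.3 23.7] 0.3
bisc 177 px [286. 206.] [ 0.574 -0.019  0.252] ztop 0.254 rect [574.3 -18.9] [25.  22.6] 0.5
bisc 121 px [272. 223.] [0.551 0.013 0.035] ztop 0.037 rect [551.4  11.6] [23.5 25.9] 0.6
bisc 71 px [288. 127.] [ 0.583 -0.018  0.251] ztop 0.253 rect [585.9 -21.2] [22.8 43.3] 48.1
bisc 42 px [276. 135.] [ 0.57  -0.038  0.235] ztop 0.255 rect [571.9 -37.7] [39.8 19.7] 32.2
```

Biscuit held with its top at about 0.25 m; the other two are still in the bowl. Handing in.

```bash
python3 -c "
from cell import bot
print(bot.job_done())"
```

```text
the job is handed in; nothing more can be done
None
```

The job is done and handed in: all three biscuits were tipped into the bowl, the scoop stands flat on the bench clear of it, and the tongs hold one biscuit steady about 24 cm up with the other two still in the bowl (about 32 of 72 s used).

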